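Latch the hold-down frame over a plaster mould

TASK

Two mould carriers stand on the bench with their hold-down frames open. On the one that holds a round plaster mould, press the hinged frame down until it is fully shut, and only then swing that carrier's latch arm round by its upright pin until it lies straight across the frame's front bar. Leave the empty carrier's frame open.

Things in the scene. Friction and masses are not known exactly. Their poses are not given: they have to be found in the camera images.
- carrier: Loaded carrier, fixed: square steel tray 190 mm, 45 high, round plaster mould in it (highest z 58 mm, at the centre). Origin: centre of its underside, on the bench; z up, +x to the frame's hinge, -x (latch side) faces the robot within 15 deg. Latch block 45 x 45 mm, top z 54 mm, at (-0.1165, -0.04). The same carrier, empty, stands beside it to the left or right, centres over 320 mm apart.
- hold_frame (a joint): Loaded carrier's flat frame, 180 wide, 8 thick. Rad: 0 = shut (top at z 53 mm), grows as the free edge rises; starts 0.45 to 0.85. Axis along carrier y through (0.095, 0, 0.049); front bar, 38 mm wide, centred 171 mm from it, on the robot's side; press it there between carrier y -0.02 and 0.09, clear of the latch. Stiff hinge: stays where left; 2 to 5 N down on the bar moves it.
- latch (a joint): Loaded carrier's latch: flat arm (z 56 to 62 mm, 16 wide) on a vertical pivot at carrier (-0.115, -0.04), cap 18 mm wide, top z 67 mm. Upright pin, 14 mm thick, top z 105 mm, at pivot + 0.05*(sin q, -cos q). q in rad: 0 = along carrier -y, clear of the frame; grows anticlockwise from above; 1.571 = along +x across the front bar, at its stop. Starts -0.5 to 0. 1 to 2 N at the pin; stays.
- spare_frame (a joint): Hinge of the same frame on the empty carrier: 0 = shut, grows as it opens, starts at 0.45 to 0.85 rad. To be left open.

How it is judged:
On the way, in this order (a step that is already met when the one before it is completed fails the run):
1. the loaded carrier's frame is shut while its latch is still clear of it (value of joint hold_frame below 0.08 rad and value of joint latch below 0.6 rad), for 0.2 s.
2. the latch is turned across the shut frame (value of joint hold_frame below 0.08 rad and value of joint latch above 1.35 rad), for 0.2 s.
At the end, for the whole second after the job is handed in: The loaded carrier's frame is shut (under 0.08 rad), its latch lies across the frame (over 1.35 rad, that is within 12 degrees of straight across), and the empty carrier's frame is still open (over 0.35 rad) (all of step 2 and value of joint spare_frame above 0.35 rad); the robot touches nothing.
It fails at once if the latch is turned in over the frame's place (over 0.6 rad) while the frame is still open (over 0.15 rad) (value of joint latch above 0.6 rad and value of joint hold_frame above 0.15 rad).
It fails at once if the empty carrier's frame is pushed down below 0.35 rad (value of joint spare_frame below 0.35 rad).
It also fails if it takes over 48 s, if anything falls off the work surface, if the arm or the gripper's body presses on something with over 40 N, if the wrist force passes 120 N, or if a joint passes its speed limit or range.

ROBOT

A 7-joint arm with a two-finger parallel gripper is mounted at the origin on the work surface. World frame = base frame: x ahead of the robot, y to its left, z up, the work surface at z = 0. Lengths are in m, angles in rad, forces in N, time in s.
With the tool pointing down it reaches from about 0.375 to 0.925 m from the base axis. Payload 3.1 kg.
Tool frame: the origin (TCP) lies where the fingers leave the gripper's body, on its centre line; the fingertips stand 73 mm ahead of it and the grasp point (between the pads) lies 54 mm ahead of it (bot.tcp_to_grasp is the distance from the TCP to the grasp point, in m); z points along the fingers, y is the line along which they close (so a half turn about z gives the same grasp; the last joint's range is limited). The gripper opens to 85 mm and grips with 20 to 120 N. Pads are 22 mm wide; open, the fingers measure 114 mm over their backs; the gripper's body (76 mm by 85 mm) begins 54 mm behind the grasp point. The pads swing forward as they close: fully open they stand 13 mm farther back than shut.
Start: joints at [-0.098, 0.383, 0.044, 1.598, -0.018, 1.161, -0.05], TCP at [0.65, 0, 0.304] pointing down, gripper open.
Joint ranges: [-2.61, 2.61], [-0.41, 2.15], [-1.48, 1.57], [0, 2.5], [-1.57, 4.71], [0.05, 1.97], [-2.85, 2.85]. Speed limits (rad/s): [2.79, 2.79, 3.14, 3.14, 3.14, 3.14, 3.14].

INTERFACE

Orientations are given as a 3x3 rotation matrix whose columns are the frame's x, y, z axes.
In Python, from station import bot, viewer gives the robot as it stands. The module is installed in compiled form; this text tells all that it offers.
- The arm moves only by the tool servo_tool, never from a script. Its argument "targets" is a list of rows, each an object with "angular": the turn, a rotation vector about the tool's x, y, z in rad, a list of three; "dp": the shift along the tool's x, y, z in cm, a list of three; "jaw": the closure, from 0 (fully open) to 1 (shut). In form: [{"angular": [ax, ay, az], "dp": [tx, ty, tz], "jaw": jaw}, ...]. A call has 1 to 10 rows; each row shifts and turns the commanded pose from where the row before left it, along the tool's axes as they then stand; what a row does not reach is not made up. A row lasts 1/12 s, in which the tool goes at most 41.7 mm and 7.16 degrees, less where a joint would pass 70% of its speed; a pose out of reach is approached as far as the arm can. A call with a gripper value outside its range is refused whole. The fingers move at their own pace and stop on an object; "force" is the grip in N (left out, the last holds). Time passes only in rows, so rows that do not move let the fingers close. It gives the time, the measured TCP pose, the force, the opening and the grip force at its end, in the units of the state.
- bot.observe(): the state, without advancing time (a new reading comes with each control period).
- viewer.grab_frame(name): name is "scene" or "side" or "wrist"; returns a dict with "pixels" (384x512x3 uint8, red, green, blue), "fx", "fy", "cx", "cy" (pixels), "R" (3x3) and "t" (3): a world point X has camera coordinates R X + t; the wrist camera has in their place "mount" (4x4, takes a point from camera to tool coordinates, whose origin is the TCP and whose axes are the flange's). Camera axes: x right, y down, z forward; pixel columns grow to the right and rows downward; lengths in m; the calibration is good to about 2 mm. A picture is of the moment at which its call begins: read the wrist's pose just before it. There is no depth.
- bot.hand_in(): hands the job in; it is judged then, once.
The state is a dict: "time": time; "q": joint angles; "dq": joint speeds; "effort": joint torques, N m; "position": TCP position; "ee_rot": TCP orientation; "contact_force": force on the tool from outside, world axes, zero at the start; "wrist_torque": the same for the moment, N m; "opening": finger opening in m; "gripper_force": force on a finger pad.
Only numpy, scipy, OpenCV 4.12 (cv2) and the standard library are available. Lean on these libraries where they do the work, as an engineer would, in place of code of your own. Each camera call takes 0.05 s, during which the arm holds its last target. There are 200 camera calls.

## Working session

There is one attempt and no reset: what is moved stays moved. The work goes in short steps, Python scripts to look and compute and a tool call to move; the robot and the scene stay as the last step left them, time stands still between calls to the robot, and variables do not carry over. Pictures are saved under pics/ and viewed, at most 10 in all, crops included, and the job is handed in when it is done.

Besides the shell and the picture viewer there is one more tool, called after "Emit:" in YAML: its name, and indented under it one key for each argument. servo_tool: Moves the arm, as the interface text tells. Its arguments: {"type":"object","properties":{"targets":{"type":"array"},"force":{"type":"number"}},"required":["targets"]}

```bash
mkdir -p pics; python3 - <<'E'
from station import bot, viewer
import cv2, json, numpy as np
s=bot.observe(); print(s['time'],s['position'],np.round(s['ee_rot'],3).tolist(),s['contact_force'])
for n in ['scene','side']:
    f=viewer.grab_frame(n); cv2.imwrite(f'pics/{n}.png',f['pixels'][:,:,::-1]); np.savez(f'{n}.npz',**f)
    print(n,f['fx'],f['cx'],f['cy'],np.round(f['R'],3).tolist(),f['t'])
E
```

```text
0.0 [6.49250910e-01 9.96919922e-06 3.02468625e-01] [[-0.0, 1.0, -0.003], [1.0, 0.0, -0.0], [-0.0, -0.003, -1.0]] [-0.23020355  0.12734073  0.1449986 ]
scene 427.85396971155797 253.9138246025318 199.5175256810837 [[0.112, 0.994, 0.013], [0.626, -0.061, -0.778], [-0.772, 0.095, -0.628]] [-0.09433713 -0.33589139  1.37053031]
side 481.84720864959576 256.8866182585752 196.93661044226258 [[0.789, -0.614, -0.001], [-0.375, -0.481, -0.793], [0.486, 0.626, -0.61]] [-0.47908876  0.31654612  0.71034091]
```

View pics/scene.png

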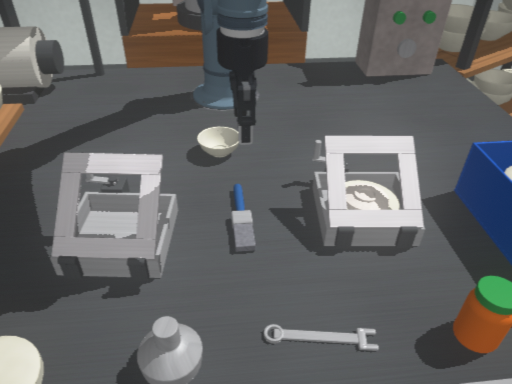

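View pics/side.png

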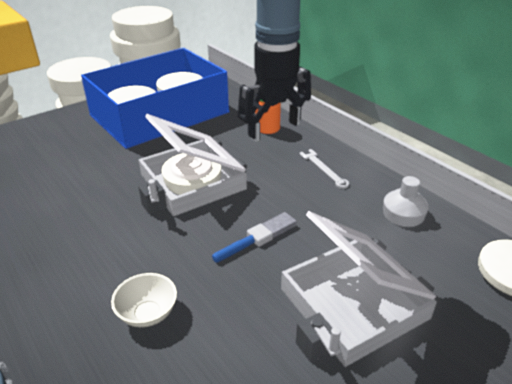

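Scene: the loaded carrier is at about (368,190), on the robot's left (+y), with its latch pin at (318,150). The empty one is at about (120,215). In the side view, the loaded one is at (190,170) with its pin at (153,188). I'll enlarge both views of the loaded carrier.

```bash
python3 - <<'E'
import cv2,numpy as np
a=cv2.imread('pics/scene.png')[125:255,300:430]; b=cv2.imread('pics/side.png')[105:220,130:255]
r=lambda i:cv2.resize(i,(400,int(400/i.shape[1]*i.shape[0])),interpolation=cv2.INTER_CUBIC)
a,b=r(a),r(b); o=np.zeros((400,800,3),np.uint8); o[:a.shape[0],:400]=a[:400]; o[:b.shape[0],400:]=b[:400]
cv2.imwrite('pics/crop1.png',o)
E
```

```text
(no output)
```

View pics/crop1.png

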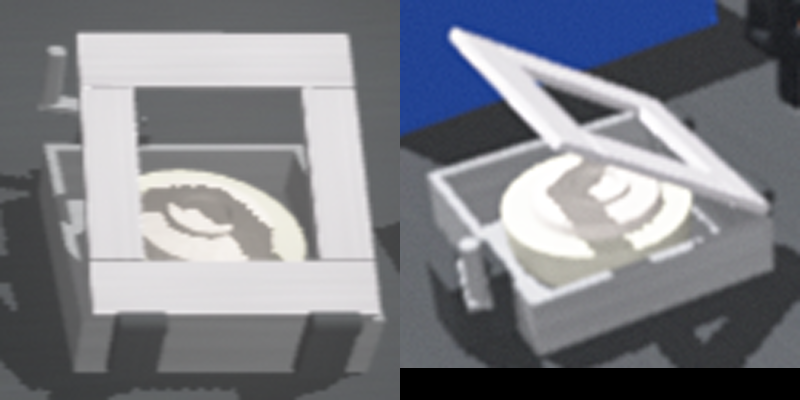

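```bash
cat > h.py <<'E'
import numpy as np
def ray(f,p):
    R,t=f['R'],f['t']; d=R.T@np.array([(p[0]-f['cx'])/f['fx'],(p[1]-f['cy'])/f['fy'],1]); return -R.T@t,d
def onz(f,p,z):
    c,d=ray(f,p); return c+d*(z-c[2])/d[2]
def tri(*fp):
    A=0;b=0
    for f,p in fp:
        c,d=ray(f,p); d=d/np.linalg.norm(d); P=np.eye(3)-np.outer(d,d); A=A+P; b=b+P@c
    return np.linalg.solve(A,b)
E
python3 - <<'E'
from h import *
S=dict(np.load('scene.npz'));D=dict(np.load('side.npz'))
s=lambda x,y:(300+x/3.077,125+y/3.077); d=lambda x,y:(130+(x-400)/3.2,105+y/3.2)
for n,f,p,z in [('bot +x-y',S,s(78,372),0),('bot +x+y',S,s(358,372),0),('top -x-y',S,s(47,147),.045),('top -x+y',S,s(303,147),.045),
 ('side -x+y',D,d(430,177),.045),('side -x-y',D,d(527,305),.045),('side bot -x-y',D,d(543,352),0),
 ('pin scene',S,s(57,48),.105),('pin side',D,d(468,240),.105)]: print(n,onz(f,p,z).round(4))
print('pin',tri((S,s(57,48)),(D,d(468,240))).round(4))
print('front corners frame', tri((S,s(350,35)),(D,d(455,30))).round(4), tri((S,s(78,35)),(D,d(562,148))).round(4))
E
```

```text
bot +x-y [0.6988 0.1583 0.    ]
bot +x+y [0.7168 0.3386 0.    ]
top -x-y [0.5136 0.1753 0.045 ]
top -x+y [0.5314 0.3631 0.045 ]
side -x+y [0.5262 0.3578 0.045 ]
side -x-y [0.5053 0.1752 0.045 ]
side bot -x-y [0.5124 0.1755 0.    ]
pin scene [0.475  0.1852 0.105 ]
pin side [0.4761 0.1868 0.105 ]
pin [0.4757 0.1852 0.1057]
front corners frame [0.5633 0.3561 0.1579] [0.5443 0.1764 0.1554]
```

Fit: centre of the loaded carrier is (0.6135, 0.258) with yaw about -0.105. The frame is at about 0.6 rad and the latch at about -0.3. Next, go above the front bar with the fingers shut.

Emit:
servo_tool:
  targets:
    - {"angular":[0,0,0],"dp":[3.8,-0.95,0],"jaw":1}
    - {"angular":[0,0,0],"dp":[3.8,-0.95,0],"jaw":1}
    - {"angular":[0,0,0],"dp":[3.8,-0.95,0],"jaw":1}
    - {"angular":[0,0,0],"dp":[3.8,-0.95,0],"jaw":1}
    - {"angular":[0,0,0],"dp":[3.8,-0.95,0],"jaw":1}
    - {"angular":[0,0,0],"dp":[3.8,-0.95,0],"jaw":1}
    - {"angular":[0,0,0],"dp":[3.8,-0.95,0],"jaw":1}
    - {"angular":[0,0,0],"dp":[3.8,-0.95,0],"jaw":1}
    - {"angular":[0,0,0],"dp":[0,0,2.0],"jaw":1}
    - {"angular":[0,0,0],"dp":[0,0,2.0],"jaw":1}

```text
time: 0.93
position: [0.5721, 0.3102, 0.2648]
ee_rot: [[-0.009, 1.0, 0.002], [1.0, 0.009, 0.004], [0.004, 0.002, -1.0]]
contact_force: [0.0, -0.4, -1.2]
opening: -0.0001
gripper_force: 0.0
```

```bash
python3 - <<'E'
from station import bot, viewer
import cv2, numpy as np
s=bot.observe(); print(s['time'],s['position'],np.round(s['ee_rot'],3).tolist(),s['contact_force'],s['opening'])
ims=[]
for n,(x,y,w,h) in {'scene':(280,60,160,200),'side':(110,50,160,200)}.items():
    f=viewer.grab_frame(n); ims.append(cv2.resize(f['pixels'][y:y+h,x:x+w,::-1],(400,500),interpolation=cv2.INTER_CUBIC))
cv2.imwrite('pics/above.png',np.hstack(ims))
E
```

```text
0.9333 [0.57210828 0.31022974 0.2647692 ] [[-0.009, 1.0, 0.002], [1.0, 0.009, 0.004], [0.004, 0.002, -1.0]] [ 0.00937394 -0.38659171 -1.1676261 ] -6.334518602096844e-05
```

View pics/above.png

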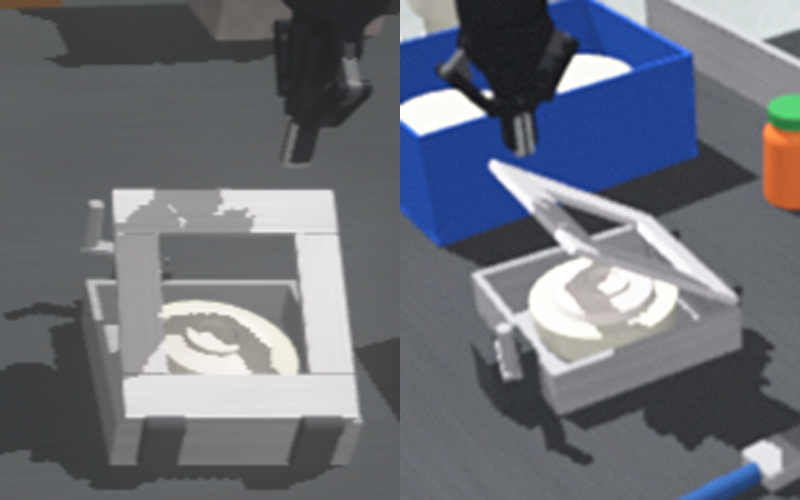

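The fingertips hang over the front bar, towards its +y half and clear of the latch. Next, press down along the bar's arc.

Emit:
servo_tool:
  targets:
    - {"angular":[0,0,0],"dp":[0,0,2.1],"jaw":1}
    - {"angular":[0,0,0],"dp":[0,0,2.1],"jaw":1}
    - {"angular":[0,0,0],"dp":[0,-0.8,1.4],"jaw":1}
    - {"angular":[0,0,0],"dp":[0,-0.7,1.4],"jaw":1}
    - {"angular":[0,0,0],"dp":[0,-0.55,1.4],"jaw":1}
    - {"angular":[0,0,0],"dp":[0,-0.4,1.4],"jaw":1}
    - {"angular":[0,0,0],"dp":[0,-0.3,1.4],"jaw":1}
    - {"angular":[0,0,0],"dp":[0,-0.15,1.4],"jaw":1}
    - {"angular":[0,0,0],"dp":[0,-0.1,1.2],"jaw":1}
    - {"angular":[0,0,0],"dp":[0,0,0],"jaw":1}

```text
time: 1.87
position: [0.5453, 0.304, 0.1265]
ee_rot: [[0.001, 1.0, 0.002], [1.0, -0.001, 0.001], [0.001, 0.002, -1.0]]
contact_force: [-0.6, 0.1, 0.4]
opening: -0.0
gripper_force: 0.0
```

Emit:
servo_tool:
  targets:
    - {"angular":[0,0,0],"dp":[0,0,0.2],"jaw":1}
    - {"angular":[0,0,0],"dp":[0,0,0.2],"jaw":1}
    - {"angular":[0,0,0],"dp":[0,0,0],"jaw":1}

```text
time: 2.12
position: [0.5455, 0.3038, 0.1257]
ee_rot: [[0.002, 1.0, 0.001], [1.0, -0.002, 0.0], [0.0, 0.001, -1.0]]
contact_force: [-4.8, -2.4, 15.9]
opening: -0.0003
gripper_force: 7.9
```

Contact at tip z = 0.0527 with 16 N, so the frame is shut. Next, lift, go above the pin, and turn the jaws along the latch's tangent.

Emit:
servo_tool:
  targets:
    - {"angular":[0,0,0],"dp":[0,0,-3.4],"jaw":1}
    - {"angular":[0,0,0],"dp":[0,0,-3.3],"jaw":1}
    - {"angular":[0,0,0],"dp":[0,0,-3.3],"jaw":1}
    - {"angular":[0,0,0],"dp":[-3.0,-1.75,0],"jaw":0.65}
    - {"angular":[0,0,0],"dp":[-3.0,-1.75,0],"jaw":0.65}
    - {"angular":[0,0,0],"dp":[-3.0,-1.75,0],"jaw":0.65}
    - {"angular":[0,0,0],"dp":[-2.9,-1.75,0],"jaw":0.65}
    - {"angular":[0,0,0.1],"dp":[0,0,0],"jaw":0.65}
    - {"angular":[0,0,0.1],"dp":[0,0,0],"jaw":0.65}
    - {"angular":[0,0,0.1],"dp":[0,0,0],"jaw":0.65}

```text
time: 2.95
position: [0.4738, 0.183, 0.222]
ee_rot: [[0.303, 0.953, -0.0], [0.953, -0.303, -0.001], [-0.001, -0.0, -1.0]]
contact_force: [-0.2, 0.0, 0.9]
opening: 0.0299
gripper_force: 0.0
```

Emit:
servo_tool:
  targets:
    - {"angular":[0,0,0.1],"dp":[0,0,0],"jaw":0.65}
    - {"angular":[0,0,0],"dp":[0,0,0],"jaw":0.65}
    - {"angular":[0,0,0],"dp":[0,0,0],"jaw":0.65}

```text
time: 3.2
position: [0.4741, 0.1844, 0.222]
ee_rot: [[0.388, 0.922, -0.0], [0.922, -0.388, -0.0], [-0.0, 0.0, -1.0]]
contact_force: [0.5, -0.3, 0.1]
opening: 0.0297
gripper_force: 0.0
```

```bash
python3 - <<'E'
from station import bot, viewer
import cv2, numpy as np
s=bot.observe(); P=s['position'];R=s['ee_rot'];print(P,s['opening'])
f=viewer.grab_frame('wrist'); im=f['pixels'][:,:,::-1].copy(); M=np.array(f['mount']); print(M.round(3).tolist())
def proj(X):
    t=R.T@(np.array(X)-P); c=np.linalg.inv(M)@np.append(t,1); return c[0]/c[2]*f['fx']+f['cx'],c[1]/c[2]*f['fy']+f['cy']
for X in [(.4757,.1852,.105),(.495,.2305,.067)]:
    print(proj(X)); cv2.drawMarker(im,tuple(int(round(v)) for v in proj(X)),(0,0,255),0,10,1)
g=[viewer.grab_frame(n)['pixels'][y:y+150,x:x+128,::-1] for n,x,y in [('scene',270,70),('side',110,90)]]
cv2.imwrite('pics/pin.png',np.hstack([im]+[cv2.resize(k,(164,192)) for k in [] ])); cv2.imwrite('pics/pin2.png',np.hstack([cv2.resize(k,(400,469),interpolation=2) for k in g]))
E
```

```text
[0.47410468 0.18442227 0.22197479] 0.029697667724753764
[[-0.0, -0.944, -0.331, 0.084], [1.0, 0.0, -0.001, 0.0], [0.001, -0.331, 0.944, -0.071], [0.0, 0.0, 0.0, 1.0]]
(np.float64(250.54208392862628), np.float64(212.32144179785686))
(np.float64(250.74539660723198), np.float64(129.1577943893866))
```

View pics/pin.png

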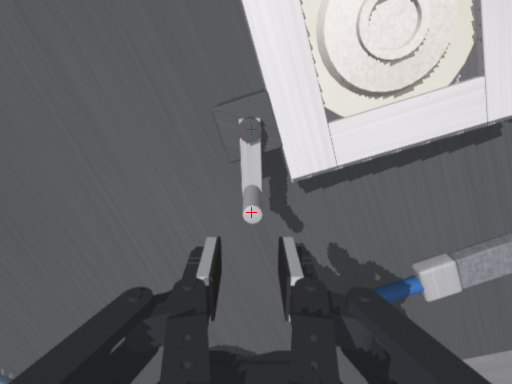

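View pics/pin2.png

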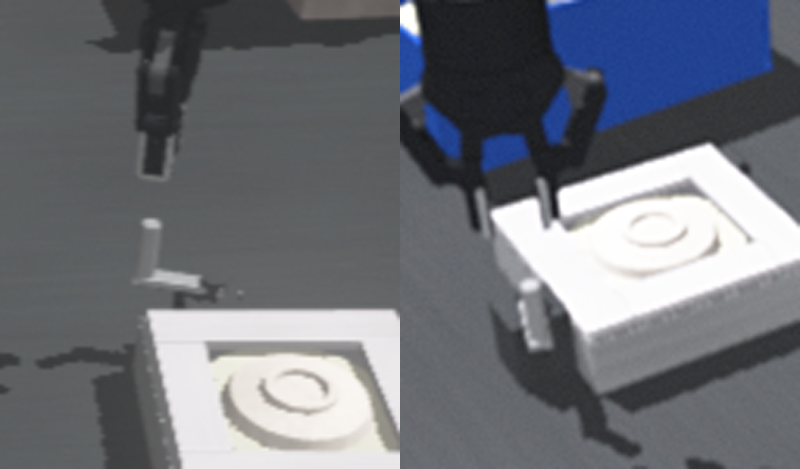

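The markers sit on the pin top (252,213) and the cap (251,129), and the frame is flat shut. Now straddle the pin and follow its arc.

Emit:
servo_tool:
  targets:
    - {"angular":[0,0,0],"dp":[0,0.1,2.5],"jaw":0.65}
    - {"angular":[0,0,0],"dp":[0,0,2.5],"jaw":0.65}
    - {"angular":[0,0,0],"dp":[0,0,2.5],"jaw":0.65}
    - {"angular":[0,0,0],"dp":[0,0,0],"jaw":0.75}
    - {"angular":[0,0,0],"dp":[0,0,0],"jaw":0.75}

```text
time: 3.77
position: [0.4739, 0.1841, 0.1457]
ee_rot: [[0.389, 0.921, -0.004], [0.921, -0.389, -0.002], [-0.003, -0.003, -1.0]]
contact_force: [0.1, -0.3, 0.8]
opening: 0.0215
gripper_force: 0.0
```

Emit:
servo_tool:
  targets:
    - {"angular":[0,0,-0.1],"dp":[0.025,0.5,0],"jaw":0.75}
    - {"angular":[0,0,-0.1],"dp":[0.025,0.5,0],"jaw":0.75}
    - {"angular":[0,0,-0.1],"dp":[0.025,0.5,0],"jaw":0.75}
    - {"angular":[0,0,-0.1],"dp":[0.025,0.5,0],"jaw":0.75}
    - {"angular":[0,0,-0.1],"dp":[0.025,0.5,0],"jaw":0.75}
    - {"angular":[0,0,-0.1],"dp":[0.025,0.5,0],"jaw":0.75}
    - {"angular":[0,0,-0.1],"dp":[0.025,0.5,0],"jaw":0.75}
    - {"angular":[0,0,-0.1],"dp":[0.025,0.5,0],"jaw":0.75}
    - {"angular":[0,0,-0.1],"dp":[0.025,0.5,0],"jaw":0.75}

```text
time: 4.52
position: [0.5188, 0.1872, 0.1487]
ee_rot: [[-0.484, 0.875, 0.001], [0.875, 0.484, 0.0], [0.0, 0.001, -1.0]]
contact_force: [-1.5, -0.4, -0.3]
opening: 0.0215
gripper_force: 0.7
```

Emit:
servo_tool:
  targets:
    - {"angular":[0,0,-0.1],"dp":[0.025,0.5,0],"jaw":0.75}
    - {"angular":[0,0,-0.1],"dp":[0.025,0.5,0],"jaw":0.75}
    - {"angular":[0,0,-0.1],"dp":[0.025,0.5,0],"jaw":0.75}
    - {"angular":[0,0,-0.1],"dp":[0.025,0.5,0],"jaw":0.75}
    - {"angular":[0,0,-0.1],"dp":[0.025,0.5,0],"jaw":0.75}
    - {"angular":[0,0,-0.1],"dp":[0.025,0.5,0],"jaw":0.75}
    - {"angular":[0,0,-0.1],"dp":[0.025,0.5,0],"jaw":0.75}
    - {"angular":[0,0,-0.1],"dp":[0.025,0.5,0],"jaw":0.75}
    - {"angular":[0,0,-0.1],"dp":[0.025,0.5,0],"jaw":0.75}
    - {"angular":[0,0,0],"dp":[0,0.3,0],"jaw":0.75}

```text
time: 5.35
position: [0.5456, 0.225, 0.1488]
ee_rot: [[-0.986, 0.168, 0.003], [0.168, 0.986, -0.0], [-0.003, 0.0, -1.0]]
contact_force: [-0.2, -2.2, -0.4]
opening: 0.021
gripper_force: 0.8
```

Emit:
servo_tool:
  targets:
    - {"angular":[0,0,0],"dp":[0,0.2,0],"jaw":0.75}
    - {"angular":[0,0,0],"dp":[0,0,0],"jaw":0.75}

```text
time: 5.52
position: [0.5459, 0.2274, 0.1484]
ee_rot: [[-0.985, 0.172, 0.003], [0.172, 0.985, 0.001], [-0.003, 0.001, -1.0]]
contact_force: [0.3, -0.1, -0.0]
opening: 0.0218
gripper_force: 0.1
```

Emit:
servo_tool:
  targets:
    - {"angular":[0,0,0],"dp":[0,0.2,0],"jaw":0.75}
    - {"angular":[0,0,0],"dp":[0,0.2,0],"jaw":0.75}
    - {"angular":[0,0,0],"dp":[0,0,0],"jaw":0.75}

```text
time: 5.77
position: [0.5458, 0.2301, 0.1473]
ee_rot: [[-0.985, 0.171, 0.001], [0.171, 0.985, -0.002], [-0.001, -0.002, -1.0]]
contact_force: [0.5, -2.6, 2.5]
opening: 0.0215
gripper_force: 1.7
```

Emit:
servo_tool:
  targets:
    - {"angular":[0,0,0],"dp":[0,0.2,0],"jaw":0.75}
    - {"angular":[0,0,0],"dp":[0,0,0],"jaw":0.75}

```text
time: 5.93
position: [0.5459, 0.2304, 0.1471]
ee_rot: [[-0.985, 0.172, -0.001], [0.172, 0.985, -0.005], [0.0, -0.005, -1.0]]
contact_force: [-0.8, -6.3, 5.1]
opening: 0.0214
gripper_force: 3.2
```

The latch is at its stop: force is rising and the position is not. Now back off slightly to centre, open a little, lift straight up and look.

Emit:
servo_tool:
  targets:
    - {"angular":[0,0,0],"dp":[0,-0.5,0],"jaw":0.65}
    - {"angular":[0,0,0],"dp":[0,0,0],"jaw":0.65}
    - {"angular":[0,0,0],"dp":[0,0,-3],"jaw":0.65}
    - {"angular":[0,0,0],"dp":[0,0,-3],"jaw":0.65}
    - {"angular":[0,0,0],"dp":[0,0,-3],"jaw":0.65}
    - {"angular":[0,0,0],"dp":[0,0,-3],"jaw":0.65}
    - {"angular":[0,0,0],"dp":[0,0,0],"jaw":0.65}

```text
time: 6.52
position: [0.5477, 0.2317, 0.2742]
ee_rot: [[-0.986, 0.169, 0.012], [0.169, 0.986, 0.007], [-0.011, 0.009, -1.0]]
contact_force: [1.4, 0.8, 1.7]
opening: 0.0306
gripper_force: 0.0
```

```bash
python3 - <<'E'
from station import bot, viewer
import cv2, numpy as np
s=bot.observe(); print(s['time'],s['position'],s['contact_force'])
w=viewer.grab_frame('wrist')['pixels'][:,80:430,::-1]; c=viewer.grab_frame('scene')['pixels'][60:300,30:430,::-1]
cv2.imwrite('pics/end.png',np.hstack([cv2.resize(w,(350,384)),cv2.resize(c,(450,384),interpolation=2)]))
E
```

```text
6.5167 [0.54772702 0.23165777 0.2741744 ] [1.42584696 0.82109409 1.70435199]
```

View pics/end.png

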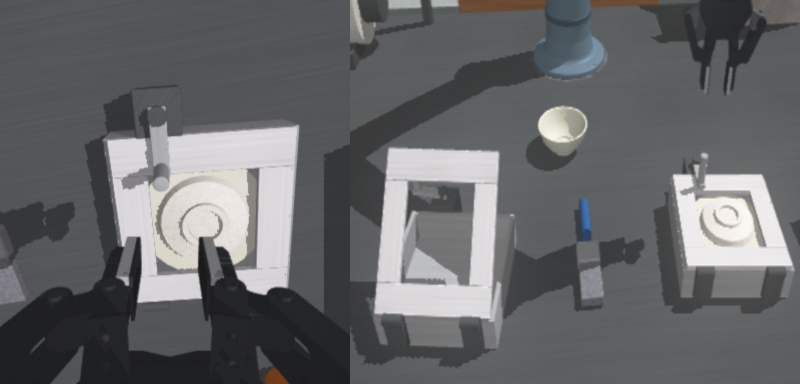

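The latch (wrist view, (157,115) to (162,180)) lies square across the front bar of the shut frame. The gripper is clear, and the empty carrier's frame is still open.

```bash
python3 -c "
from station import bot; print(bot.hand_in())"
```

```text
the job is handed in; nothing more can be done
None
```

I pressed the loaded carrier's frame fully shut, then swung its latch across to its stop, left the empty carrier's frame open, and handed the job in with the gripper clear (no verdict was returned).

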